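# Open the glue press and lay out the glued frames to dry

## Task

The glue-up is finished. Wind the press open with its crank until the screw suddenly goes slack and the pad stands clear, leaving the clamped frame where it lies until then; then slide that frame and every other frame on the bench onto the brown drying paper, side by side, wholly on the sheet and lengthwise square to it, keeping them flat on the bench because the joints must not be lifted yet. Press the flip caps of all the glue bottles in the rack fully shut, and leave the other things on the bench where they are.

Things in the scene. Friction and masses are not known exactly. Their poses are not given: they have to be found in the camera images.
- paper: Brown kraft-paper sheet taped flat on the bench (no thickness to speak of), 220 mm (its x) by 460 mm (its y). Origin at its centre; things slide freely onto it. It has room for three frames side by side along its y, each with its length along the sheet's x.
- frame_a: The frame clamped in the press: flat rectangular softwood picture frame, 160 mm (its x) by 120 mm (y) by 20 mm thick, 0.2 kg; rails 24 mm wide, so the open window is 112 mm (x) by 72 mm (y). Origin at the centre of its underside. At the start its +x end rail is under the pad and the rest reaches out in front of the press.
- frame_b: A frame of the same kind and size lying loose on the bench; may be absent. Frames are to be pushed flat along the bench (fingertips in the window or on an outer edge), never lifted.
- frame_c: Another frame of the same kind and size lying loose on the bench; may be absent.
- press: Blue C-frame bench glue press, fixed; the bench is its bed. Origin on the bench below the vertical screw; its open throat faces its -x. Column from 65 mm behind the screw (+x); head 28 mm either side of the screw (y), reaching 32 mm in front of it, 174 to 240 mm above the bench. The crank sweeps a circle of 75 mm radius about the screw at 0.25 to 0.33 m height.
- crank (a joint): Turn of the press crank, rad: 0 at the start, anticlockwise from above opens and grows it, stop at 18. Stiff (0.35 N m, some 5 N at the knob) for the first 8 rad or so while the sprung pad still presses; then the load suddenly goes off, it turns almost freely (0.03 N m) and the pad rises 1.3 mm per rad. Stays where left. Pad clear from 9.5 rad; 11 to 12 is comfortable.
- crank_knob (a point): Middle of the crank's upright, freely spinning wooden knob, 24 mm in diameter and 54 mm tall, 60 mm from the screw axis; this point is about 0.30 m above the bench and the knob ends 24 mm above it. At crank angle q the knob stands at bearing 0.9 + q rad about the screw, anticlockwise from the press's +x.
- pad_front (a point): Middle of the lower front edge of the press's steel pad, a bar 30 mm (press x) by 110 mm (y) under the screw. 20 mm above the bench while it presses on the frame; rises when the press is open.
- rack: Wooden rack for three glue bottles, 230 mm (its x) by 78 mm, 62 mm high, fixed. The bottles stand in a row of open cells along its x, 70 mm apart. Origin under its centre.
- bottle_1: White glue bottle number 1 along the rack's x, loose but upright in its square cell; may be absent. Origin at the centre of its underside, 12 mm above the bench, axes as the rack's. 49 mm square, 0.4 kg; its orange closure ends 128 mm above the origin; there the flip cap is hinged along x, 21 mm from the axis on the -y side.
- bottle_2: White glue bottle number 2 along the rack's x, loose but upright in its square cell; may be absent. Origin at the centre of its underside, 12 mm above the bench, axes as the rack's. 49 mm square, 0.4 kg; its orange closure ends 128 mm above the origin; there the flip cap is hinged along x, 21 mm from the axis on the -y side.
- bottle_3: White glue bottle number 3 along the rack's x, loose but upright in its square cell; may be absent. Origin at the centre of its underside, 12 mm above the bench, axes as the rack's. 49 mm square, 0.4 kg; its orange closure ends 128 mm above the origin; there the flip cap is hinged along x, 21 mm from the axis on the -y side.
- cap_1 (a joint): Opening angle of the flip cap of bottle_1, rad: 0 pressed shut, flat on the bottle (top of the cap then 138 mm above the bottle's origin), about 1.6 upright, up to 2.4 thrown back towards the bottle's -y. The cap is a disc 42 mm across and 10 mm thick with a stiff hinge (0.02 N m) that stays at any angle; it is pushed over from the -y side and pressed down from above.
- cap_2 (a joint): Opening angle of the flip cap of bottle_2, rad: 0 pressed shut, flat on the bottle (top of the cap then 138 mm above the bottle's origin), about 1.6 upright, up to 2.4 thrown back towards the bottle's -y. The cap is a disc 42 mm across and 10 mm thick with a stiff hinge (0.02 N m) that stays at any angle; it is pushed over from the -y side and pressed down from above.
- cap_3 (a joint): Opening angle of the flip cap of bottle_3, rad: 0 pressed shut, flat on the bottle (top of the cap then 138 mm above the bottle's origin), about 1.6 upright, up to 2.4 thrown back towards the bottle's -y. The cap is a disc 42 mm across and 10 mm thick with a stiff hinge (0.02 N m) that stays at any angle; it is pushed over from the -y side and pressed down from above.
- tin: Bystander: steel tin, 86 mm in diameter, 90 mm high. Leave it.
- mallet: Bystander: wooden mallet lying down, 280 mm long, head 120 mm wide and 60 mm high at its +x end, origin under the handle. Leave it.
- sander: Bystander: cork sanding block, 115 x 66 x 38 mm. Leave it.
- offcut: Bystander: wooden offcut, 160 x 50 x 24 mm. Leave it.
- brush: Bystander: flat paint brush, 190 mm long. Leave it.
- tape: Bystander: tape measure, 75 x 72 x 38 mm. Leave it.
- jar: Bystander: glass jar, 60 mm in diameter, 80 mm high. Leave it.
There are look-alikes about, which are no part of the job. Leave any blue, green or purple look-alike of the bottle_3 alone.

How it is judged:
By the outcome, as a careful person would: the job done as asked, in the order asked, and still so for the second after the job is handed in, with the robot touching nothing.
Of frame_b, frame_c only 1 to 2 are there at a start; the rules pass over those that are not, and their reading is None.
Of bottle_1, bottle_2, bottle_3 only 2 to 3 are there at a start; the rules pass over those that are not, and their reading is None.
At some moment in a run one of frame_b, frame_c may be knocked a few centimetres aside while the robot is not near it.
Once in a run the grip may slacken for a moment while it holds something.
It also fails if it takes over 210 s, if anything falls off the work surface, if the arm or the gripper's body presses on something with over 40 N, if the wrist force passes 120 N, or if a joint passes its speed limit or range.

## Robot

A 6-joint arm with a two-finger parallel gripper is mounted at the origin on the work surface. World frame = base frame: x ahead of the robot, y to its left, z up, the work surface at z = 0. Lengths are in mm, angles in rad, forces in N, time in s.
With the tool pointing down it reaches from about 275 to 750 mm from the base axis. Payload 10.2 kg.
Tool frame: the origin (TCP) lies at the very end of the fingers, on their centre line; the grasp point (between the pads) lies 19 mm behind it (ctrl.grip_depth is the distance from the TCP to the grasp point, in mm); z points along the fingers, x is the direction in which the jaws open and shut, and the axes are right-handed (so a half turn about z gives the same grasp; the last joint's range is limited). The gripper opens to 85 mm and grips with 20 to 120 N. Pads are 22 mm wide; open, the fingers measure 114 mm over their backs; the gripper's body (76 mm by 85 mm) begins 54 mm behind the grasp point. The pads swing forward as they close: fully open they stand 13 mm farther back than shut.
Start: joints at [1.123, 0.313, 1.498, -0, 1.331, -0.223], TCP at [117.041, 511.793, 231.294] pointing down, gripper open.
Joint ranges: [-2.94, 2.94], [-0.97, 2.17], [0.19, 2.56], [-1.23, 4.37], [0.02, 3.11], [-2.88, 2.88]. Speed limits (rad/s): [2.39, 2.39, 3.01, 3.14, 3.14, 3.14].

## Interface

Orientations are given as a unit quaternion [w, x, y, z].
In Python, from rig import ctrl gives the robot as it stands.
- The arm moves only by the tool play_rows, never from a script. Its argument "motion" is a list of rows, each a list of 2 entries, a list of its own where there are three numbers: the shift along the tool's x, y, z in mm, then the turn, a rotation vector about the tool's x, y, z in degrees. A call has 1 to 20 rows; each row shifts and turns the commanded pose from where the row before left it, along the tool's axes as they then stand; what a row does not reach is not made up. A row lasts 1/12 s, in which the tool goes at most 41.7 mm and 7.16 degrees, less where a joint would pass 70% of its speed; a pose out of reach is approached as far as the arm can. A call with a gripper value outside its range is refused whole. "fingers" is the finger opening in mm, from 0 to 85.4, set as the call begins (left out, the last holds). The fingers move at their own pace and stop on an object; "squeeze" is the grip in N (left out, the last holds). Time passes only in rows, so rows that do not move let the fingers close. It gives the time, the measured TCP pose, the force and the opening at its end, in the units of the state.
- ctrl.sense(): the state, without advancing time (a new reading comes with each control period).
- ctrl.capture(name): name is "scene" or "top"; returns the picture (480x640x3 uint8, red, green, blue); there is no depth.
- ctrl.get_calibration(name): a dict with "K" (3x3 intrinsics, pixels), "R" (3x3) and "t" (3): a world point X has camera coordinates R X + t. Camera axes: x right, y down, z forward; pixel columns grow to the right and rows downward; lengths in mm; the calibration is good to about 2 mm. A picture is of the moment at which its call begins. get_calibration takes no time and is no camera call.
- ctrl.finish_job(): hands the job in, once; it reports no verdict.
Trained networks look in the newest picture that a camera, given by its name, has taken for a name from the list of things; names that differ only in an ending like _2 or _b are one class to them, and where a whole thing is asked for, a point or a joint stands for the part that bears it (a point fixed in the world has none). Each returns a list of dicts, best first, with "p" (0 to 1); they miss things now and then, are a little off and sometimes report something else, mostly with a low value. They report only what shows in the picture. A call takes as long as a camera call. They do not tell look-alikes from the thing itself.
- ctrl.spot_in(camera, name): "position" ([column, row] as shares, 0 to 1, of the picture: columns of its width, rows of its height, amid what is visible of it).
The state is a dict: "time_s": time; "joints": joint angles; "dq": joint speeds; "tau": joint torques, N m; "eef_pos": TCP position; "ee_rot": TCP orientation; "force": force on the tool from outside, world axes, zero at the start; "wrist_torque": the same for the moment, N m; "grip_width": opening from 0.0 (shut) to 1.0 (fully open).
Only numpy, scipy, OpenCV 4.12 (cv2) and the standard library are available. Lean on these libraries where they do the work, as an engineer would, in place of code of your own. Each camera call takes 0.05 s, during which the arm holds its last target. There are 200 camera calls.

## Working session

There is one attempt and no reset: what is moved stays moved. The work goes in short steps, Python scripts to look and compute and a tool call to move; the robot and the scene stay as the last step left them, time stands still between calls to the robot, and variables do not carry over. Pictures are saved under pics/ and viewed, about 12 in all and at most 16, crops included, and the job is handed in when it is done.

Besides the shell and the picture viewer there is one more tool, called after "Call:" as name(argument=value, ...), one argument or row to a line, values as JSON. play_rows: Moves the arm, as the interface text tells. Its arguments: {"type":"object","properties":{"motion":{"type":"array"},"fingers":{"type":"number"},"squeeze":{"type":"number"}},"required":["motion"]}

```bash
ls; mkdir -p pics; cat > h.py <<'E'
from rig import ctrl
import numpy as np, cv2
def cap(cam,fn=None):
    im=ctrl.capture(cam)
    if fn: cv2.imwrite('pics/'+fn,cv2.cvtColor(im,cv2.COLOR_RGB2BGR))
    return im
def ray(cam,uv,z):
    c=ctrl.get_calibration(cam);K,R,t=[np.array(c[k],float) for k in 'KRt']
    d=R.T@np.linalg.inv(K)@np.array([uv[0],uv[1],1]);o=-R.T@t
    return o+d*(z-o[2])/d[2]
def proj(cam,X):
    c=ctrl.get_calibration(cam);K,R,t=[np.array(c[k],float) for k in 'KRt']
    p=K@(R@np.array(X,float)+t);return p[:2]/p[2]
def warp(im,cam,x0,x1,y0,y1,z,s=1.0):
    # rectified overhead view: columns = -y, rows = -x
    W=int((y1-y0)*s);H=int((x1-x0)*s)
    src=np.float32([proj(cam,(x1,y1,z)),proj(cam,(x1,y0,z)),proj(cam,(x0,y0,z)),proj(cam,(x0,y1,z))])
    M=cv2.getPerspectiveTransform(src,np.float32([[0,0],[W,0],[W,H],[0,H]]))
    return cv2.warpPerspective(im,M,(W,H))
E
python3 - <<'E'
from h import *
cap('scene','s0.png');cap('top','t0.png')
s=ctrl.sense();print({k:np.round(v,3) for k,v in s.items()})
for cam in('top','scene'):
    c=ctrl.get_calibration(cam);print(cam,-np.array(c['R']).T@np.array(c['t']))
    for n,z in [('paper',0),('frame_a',20),('press',240),('crank_knob',324),('pad_front',20),('rack',62),('bottle_1',140),('cap_1',150),('tin',90),('mallet',30),('sander',38),('offcut',24),('brush',10),('tape',38),('jar',80)]:
        for d in ctrl.spot_in(cam,n):
            if d['p']>.25:
                uv=np.array(d['position'])*[640,480];print(n,round(d['p'],2),uv.round(),ray(cam,uv,z).round())
E
```

```text
pics
{'time_s': np.float64(0.1), 'joints': array([ 1.123,  0.313,  1.498,  0.   ,  1.331, -0.223]), 'dq': array([ 0.001, -0.001, -0.003,  0.   ,  0.   , -0.   ]), 'tau': array([ 2.0000e-03, -4.1289e+01, -2.6014e+01, -0.0000e+00,  3.0000e-03,
       -0.0000e+00]), 'eef_pos': array([116.957, 511.569, 230.795]), 'ee_rot': array([ 0.   ,  0.782,  0.623, -0.001]), 'force': array([-0.101,  0.692, -0.374]), 'wrist_torque': array([ 0.027, -0.009, -0.04 ]), 'grip_width': np.float64(1.0)}
top [ 324.21672609  -83.92400691 1690.27908245]
paper 0.9 [326. 207.] [605. -75.   0.]
frame_a 0.92 [280. 269.] [418.  66.  20.]
frame_a 0.64 [214. 266.] [427. 263.  20.]
frame_a 0.49 [409. 310.] [ 293. -318.   20.]
press 0.65 [160. 219.] [539. 360. 240.]
pad_front 0.6 [186. 236.] [517. 349.  20.]
pad_front 0.6 [157. 220.] [568. 437.  20.]
rack 0.67 [413. 265.] [ 424. -326.   62.]
rack 0.49 [184. 233.] [521. 343.  62.]
bottle_1 0.98 [429. 249.] [ 463. -359.  140.]
bottle_1 0.67 [489. 228.] [ 519. -529.  140.]
bottle_1 0.65 [498. 194.] [ 615. -557.  140.]
bottle_1 0.59 [352. 272.] [ 401. -145.  140.]
bottle_1 
[... 1073 characters left out ...]
339.] [ 528. -444.  140.]
bottle_1 0.62 [207. 387.] [ 574. -581.  140.]
bottle_1 0.62 [266. 274.] [ 452. -209.  140.]
cap_1 0.84 [226. 400.] [ 638. -587.  150.]
cap_1 0.6 [264. 258.] [ 409. -165.  150.]
cap_1 0.58 [220. 307.] [ 437. -386.  150.]
cap_1 0.55 [201. 373.] [ 542. -566.  150.]
tin 0.57 [415. 245.] [735. 212.  90.]
mallet 0.96 [303. 405.] [ 743. -440.   30.]
mallet 0.55 [307. 209.] [278. 249.  30.]
sander 0.81 [201. 304.] [ 298. -337.   38.]
offcut 0.78 [303. 208.] [256. 258.  24.]
offcut 0.43 [225. 324.] [ 401. -349.   24.]
offcut 0.33 [201. 305.] [ 290. -329.   24.]
brush 0.9 [384. 312.] [758. -38.  10.]
tape 0.85 [410. 280.] [775. 104.  38.]
jar 0.87 [394. 236.] [651. 228.  80.]
```

View pics/s0.png

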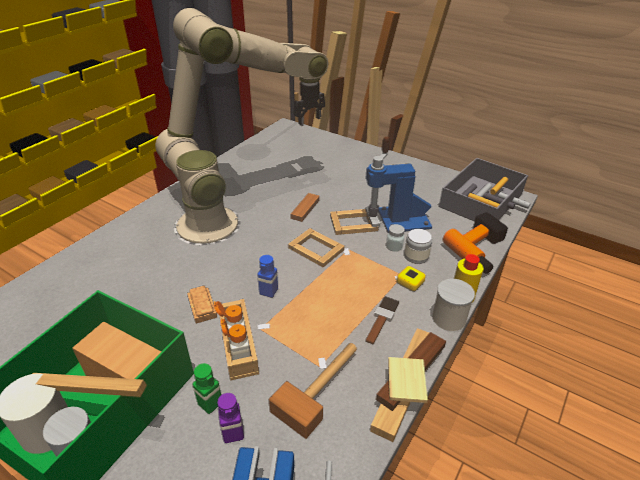

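View pics/t0.png

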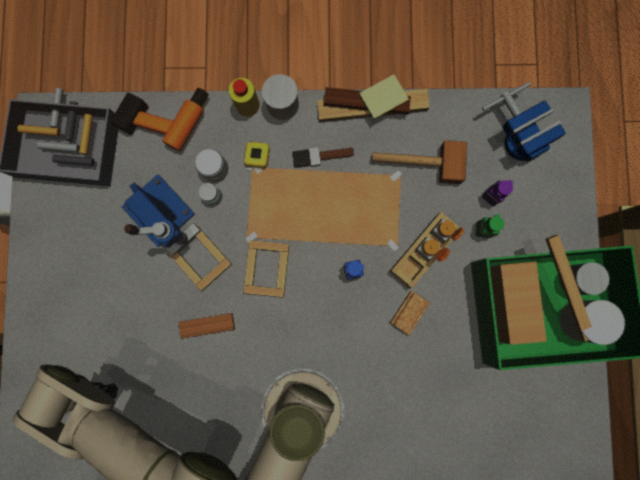

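Scene: paper at top (325,207); clamped frame (202,260) in the press at (160,220); loose frame (267,269); the rack at (428,250) holds two orange-capped bottles, with one cell empty. Blue (353,270), green (490,226) and purple (498,192) bottles are look-alikes outside the rack, so I leave them. I'll take enlarged crops next.

```bash
python3 - <<'E'
from h import *
t=cv2.imread('pics/t0.png');s=cv2.imread('pics/s0.png')
def z(im,x0,x1,y0,y1,w,h): return cv2.resize(im[y0:y1,x0:x1],(w,h),interpolation=cv2.INTER_CUBIC)
A=z(t,110,240,170,300,400,400)      # x3.077 
B=z(t,380,480,205,305,400,400)      # x4
C=z(s,320,450,140,240,400,300)      # x3.077,3
D=z(s,170,270,290,390,400,400)
o=np.zeros((600,800,3),np.uint8);
cv2.imwrite('pics/c0.png',cv2.resize(np.vstack([np.hstack([A,B]),np.hstack([cv2.resize(C,(400,400)),D])]),(800,600)) if 0 else np.hstack([A,B]))
cv2.imwrite('pics/c1.png',np.hstack([cv2.resize(C,(400,400*100//130)),np.zeros((307,400,3),np.uint8)]) if 0 else np.hstack([cv2.copyMakeBorder(C,0,100,0,0,cv2.BORDER_CONSTANT),D]))
# paper by colour
im=cv2.cvtColor(t,cv2.COLOR_BGR2HSV)
m=cv2.inRange(im,(8,90,90),(20,255,255));m[:, :235]=0;m[:165]=0;m[260:]=0;m[:,410:]=0
cs,_=cv2.findContours(m,cv2.RETR_EXTERNAL,cv2.CHAIN_APPROX_NONE)
for c in cs:
    if cv2.contourArea(c)>200:
        w=np.array([ray('top',p[0],0)[:2] for p in c],np.float32);print('paper',cv2.minAreaRect(w))
print(np.round(im[265,250]),im[200,300],im[276,218])
E
```

```text
paper ((475.8360290527344, 102.67822265625), (121.41537475585938, 54.86530685424805), 89.57579803466797)
paper ((609.8390502929688, -67.33476257324219), (459.93865966796875, 220.19906616210938), 86.27189636230469)
[ 20 121 141] [ 18 131 144] [25 54 80]
```

View pics/c0.png

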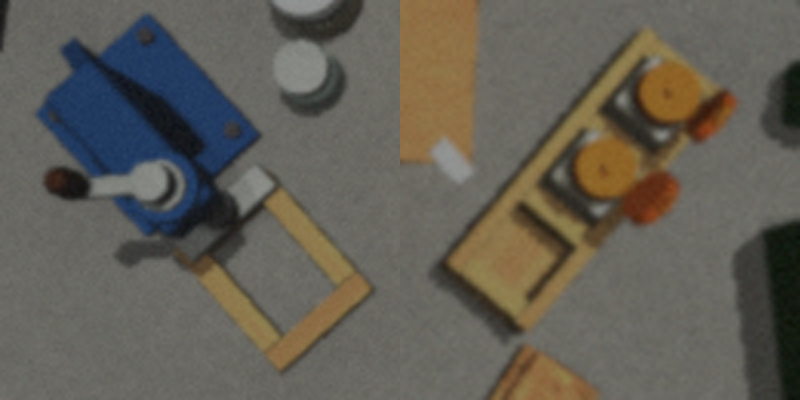

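View pics/c1.png

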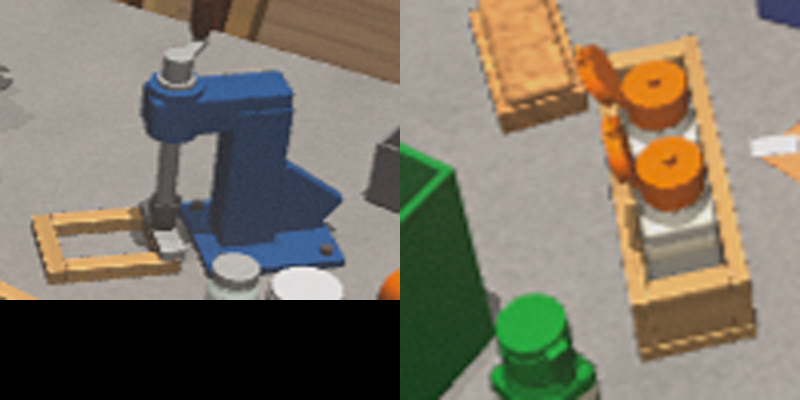

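```bash
cat >> h.py <<'E'
def fit_frame(cam,im,box):
    """frame rect from colour in pixel box (x0,x1,y0,y1), top plane z=20"""
    h=cv2.cvtColor(im,cv2.COLOR_RGB2HSV)
    m=cv2.inRange(h,(13,75,70),(27,220,255));k=np.zeros_like(m);x0,x1,y0,y1=box;k[y0:y1,x0:x1]=255;m&=k
    n,l,st,_=cv2.connectedComponentsWithStats(m);i=1+np.argmax(st[1:,4])
    c=np.argwhere(l==i)[:,::-1]
    w=np.array([ray(cam,p,20)[:2] for p in c],np.float32);return cv2.minAreaRect(w),len(c)
E
python3 - <<'E'
from h import *
t=cv2.cvtColor(cv2.imread('pics/t0.png'),cv2.COLOR_BGR2RGB)
print('b',fit_frame('top',t,(238,295,242,305)))
print('a',fit_frame('top',t,(150,234,210,295)))
P=lambda u,v:(110+u/3.0769,170+v/3.0769)
for n,u,v,z in [('a corner',373,290,20),('a corner',280,370,20),('e',275,190,20),('e',190,262,20),('knob',64,182,324),('screw',150,183,265),('pad',262,172,30),('pad2',180,245,30)]:
    print(n,ray('top',P(u,v),z).round(1))
Q=lambda u,v:(380+(u-400)/4,205+v/4)
for n,u,v,z in [('r1',645,28,62),('r2',740,97,62),('r3',523,332,62),('r4',443,265,62),('cap3top',670,93,140),('cap2top',606,168,140),('c3',714,115,150),('c2',652,196,150)]:
    print(n,ray('top',Q(u,v),z).round(1))
S=lambda u,v:(170+(u-400)/4,290+v/4)
for n,u,v,z in [('sA',655,80,140),('sB',670,160,140)]: print(n,ray('scene',S(u,v),z).round(1))
C=lambda u,v:(320+u/3.0769,140+v/3)
for n,u,v,z in [('knob?',207,20,300),('screw',180,55,262),('e1',48,283,0),('e0',33,215,20),('e2',180,265,20)]: print(n,ray('scene',C(u,v),z).round(1))
E
```

```text
b (((419.946533203125, 106.2907943725586), (121.0297622680664, 160.1374053955078), 84.03802490234375), 1282)
a (((452.5684814453125, 308.115478515625), (158.63951110839844, 120.96539306640625), 41.608238220214844), 963)
a corner [432.  210.5  20. ]
a corner [355.1 299.8  20. ]
e [530.8 307.9  20. ]
e [460.7 389.7  20. ]
knob [501.  406.4 324. ]
screw [507.2 355.3 265. ]
pad [547.3 318.5  30. ]
pad2 [476.5 396.9  30. ]
r1 [ 578.5 -413.2   62. ]
r2 [ 526.8 -481.1   62. ]
r3 [ 356.7 -318.4   62. ]
r4 [ 405.5 -261.5   62. ]
cap3top [ 520.3 -413.5  140. ]
cap2top [ 468.2 -367.4  140. ]
c3 [ 503.5 -441.2  150. ]
c2 [ 447.6 -396.7  150. ]
sA [ 467.2 -366.9  140. ]
sB [ 521.  -413.9  140. ]
knob? [515.1 399.3 300. ]
screw [498.9 372.2 262. ]
e1 [431.  213.3   0. ]
e0 [354.9 299.3  20. ]
e2 [555.1 308.6  20. ]
```

Bottles 2 and 3 are present, with the cell at the low-x end empty. Rack x axis is at -41.5°, the paper is at (610,-67) with its x axis at -3.7°, frame_a is at (453,308) at 41°, and frame_b is at (420,106) at -6°. The knob is at about (501,406) and the screw at about (506,352). First I'll move above the knob.

Call:
play_rows(
  motion=[
    [[0,0,-30],[0,0,0]],
    [[0,0,-30],[0,0,0]],
    [[0,0,-30],[0,0,0]],
    [[0,0,-30],[0,0,0]],
    [[-1.2,26.5,0],[0,0,0]],
    [[-1.2,26.5,0],[0,0,0]],
    [[-1.2,26.5,0],[0,0,0]],
    [[-1.2,26.5,0],[0,0,0]],
    [[-1.2,26.5,0],[0,0,0]],
    [[-1.2,26.5,0],[0,0,0]],
    [[-1.2,26.5,0],[0,0,0]],
    [[-1.2,26.5,0],[0,0,0]],
    [[-1.2,26.5,0],[0,0,0]],
    [[-1.2,26.5,0],[0,0,0]],
    [[-1.2,26.5,0],[0,0,0]],
    [[-1.2,26.5,0],[0,0,0]],
    [[-1.2,26.5,0],[0,0,0]],
    [[-1.2,26.5,0],[0,0,0]],
    [[-1.2,26.5,0],[0,0,0]],
    [[0,0,0],[0,0,0]],
  ],
  fingers=85,
  squeeze=40,
)

```text
time_s: 3.27
eef_pos: [504.3, 403.5, 349.5]
ee_rot: [0.0, 0.783, 0.622, -0.001]
force: [-0.1, -0.3, -0.8]
grip_width: 0.997
```

Call:
play_rows(
  motion=[
    [[1.8,-3.5,0],[0,0,0]],
    [[0,0,14],[0,0,0]],
    [[0,0,14],[0,0,0]],
    [[0,0,14],[0,0,0]],
    [[0,0,13],[0,0,0]],
    [[0,0,12],[0,0,0]],
    [[0,0,0],[0,0,0]],
  ],
)

```text
time_s: 3.85
eef_pos: [495.7, 408.6, 282.3]
ee_rot: [-0.0, 0.782, 0.624, -0.002]
force: [-0.5, 0.0, 0.0]
grip_width: 0.997
```

Call:
play_rows(
  motion=[
    [[0,0,0],[0,0,0]],
    [[0,0,0],[0,0,0]],
    [[0,0,0],[0,0,0]],
    [[0,0,0],[0,0,0]],
    [[0,0,0],[0,0,0]],
    [[0,0,0],[0,0,0]],
    [[0,0,0],[0,0,0]],
    [[0,0,0],[0,0,0]],
  ],
  fingers=10,
)

```text
time_s: 4.52
eef_pos: [496.8, 409.7, 286.4]
ee_rot: [-0.001, 0.782, 0.624, 0.002]
force: [-5.2, 5.5, 7.8]
grip_width: 0.27
```

```bash
python3 - <<'E'
from h import *
s=cap('scene');t=cap('top')
A=cv2.resize(s[110:230,320:440],(400,400),interpolation=cv2.INTER_CUBIC);B=cv2.resize(t[170:290,110:230],(400,400),interpolation=cv2.INTER_CUBIC)
cv2.imwrite('pics/k1.png',cv2.cvtColor(np.hstack([A,B]),cv2.COLOR_RGB2BGR));x=ctrl.sense();print(x['grip_width'],x['force'],x['eef_pos'])
# circle chords, tool fixed at yaw 77
c,s_=np.cos(np.radians(77.1)),np.sin(np.radians(77.1))
b0=np.arctan2(x['eef_pos'][1]-350,x['eef_pos'][0]-505);print('bearing',b0)
b=0.9+np.radians(41.3)+0.2*np.arange(61);p=60*np.c_[np.cos(b),np.sin(b)];d=np.diff(p,axis=0)
print(np.round(np.c_[c*d[:,0]+s_*d[:,1],s_*d[:,0]-c*d[:,1]],1).tolist())
E
```

```text
0.2708579314321375 [-5.58786869  6.13541032  7.61454979] [496.72905345 409.71844198 286.39378034]
bearing 1.708419853694439
[[-4.4, -11.1], [-6.5, -10.1], [-8.4, -8.6], [-9.9, -6.7], [-11.1, -4.6], [-11.8, -2.3], [-12.0, 0.1], [-11.7, 2.4], [-11.0, 4.7], [-9.9, 6.8], [-8.3, 8.6], [-6.4, 10.1], [-4.3, 11.2], [-2.0, 11.8], [0.4, 12.0], [2.8, 11.7], [5.0, 10.9], [7.1, 9.7], [8.9, 8.1], [10.3, 6.1], [11.3, 4.0], [11.9, 1.6], [12.0, -0.8], [11.6, -3.1], [10.7, -5.3], [9.4, -7.4], [7.8, -9.1], [5.8, -10.5], [3.6, -11.4], [1.3, -11.9], [-1.1, -11.9], [-3.4, -11.5], [-5.7, -10.6], [-7.6, -9.2], [-9.3, -7.5], [-10.6, -5.5], [-11.5, -3.3], [-11.9, -0.9], [-11.9, 1.4], [-11.4, 3.8], [-10.4, 6.0], [-9.0, 7.9], [-7.2, 9.5], [-5.2, 10.8], [-3.0, 11.6], [-0.6, 12.0], [1.8, 11.8], [4.1, 11.3], [6.3, 10.2], [8.2, 8.8], [9.7, 7.0], [10.9, 4.9], [11.7, 2.6], [12.0, 0.2], [11.8, -2.1], [11.1, -4.4], [10.0, -6.6], [8.5, -8.4], [6.7, -9.9], [4.6, -11.1]]
```

View pics/k1.png

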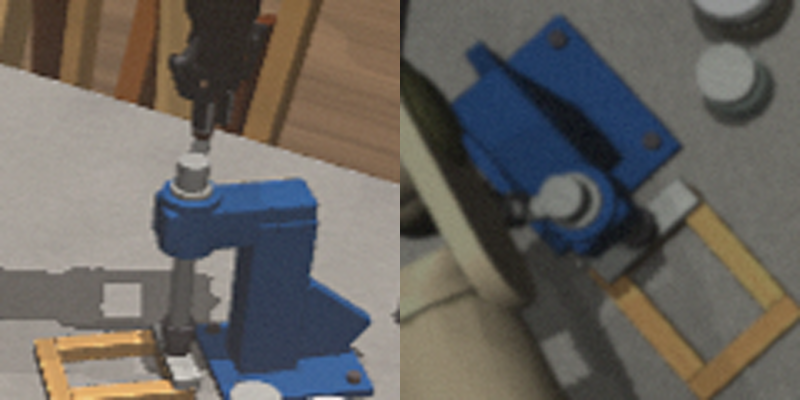

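The grip is 23 mm wide, which matches the knob, and the crank hub is visible next to the fingers. Now winding anticlockwise.

Call:
play_rows(
  motion=[
    [[-4.4,-11.1,-3],[0,0,0]],
    [[-6.5,-10.1,0],[0,0,0]],
    [[-8.4,-8.6,0],[0,0,0]],
    [[-9.9,-6.7,0],[0,0,0]],
    [[-11.1,-4.6,0],[0,0,0]],
    [[-11.8,-2.3,0],[0,0,0]],
    [[-12.0,0.1,0],[0,0,0]],
    [[-11.7,2.4,0],[0,0,0]],
    [[-11.0,4.7,0],[0,0,0]],
    [[-9.9,6.8,0],[0,0,0]],
  ],
)

```text
time_s: 5.45
eef_pos: [455.8, 322.5, 287.0]
ee_rot: [0.002, 0.783, 0.622, 0.012]
force: [54.3, 36.8, -23.9]
grip_width: 0.269
```

```bash
cat > circ.py <<'E'
import numpy as np,sys
# cx cy  cmdx cmdy  b0 step n
cx,cy,ux,uy,b0,st,n=map(float,sys.argv[1:]);n=int(n)
c,s=np.cos(np.radians(77.1)),np.sin(np.radians(77.1))
b=b0+st*np.arange(1,n+1);p=np.r_[[[ux,uy]],np.c_[cx+60*np.cos(b),cy+60*np.sin(b)]];d=np.diff(p,axis=0)
r=np.round(np.c_[c*d[:,0]+s*d[:,1],s*d[:,0]-c*d[:,1]],1)
print([[x,y] for x,y in r.tolist()]);e=r.sum(0);print('cmd end',ux+c*e[0]+s*e[1],uy+s*e[0]-c*e[1],'b',b[-1])
E
python3 circ.py 508.5 351 447.3 320.5 3.63 0.2 10
```

```text
[[-4.1, 16.2], [-6.3, 10.2], [-4.2, 11.2], [-1.9, 11.8], [0.5, 12.0], [2.9, 11.6], [5.1, 10.8], [7.2, 9.6], [8.9, 8.0], [10.3, 6.0]]
cmd end 556.0971543907388 314.4585435135423 b 5.63
```

Call:
play_rows(
  motion=[
    [[-4.1,16.2,0],[0,0,0]],
    [[-6.3,10.2,0],[0,0,0]],
    [[-4.2,11.2,0],[0,0,0]],
    [[-1.9,11.8,0],[0,0,0]],
    [[0.5,12.0,0],[0,0,0]],
    [[2.9,11.6,0],[0,0,0]],
    [[5.1,10.8,0],[0,0,0]],
    [[7.2,9.6,0],[0,0,0]],
    [[8.9,8.0,0],[0,0,0]],
    [[10.3,6.0,0],[0,0,0]],
  ],
)

```text
time_s: 6.28
eef_pos: [553.8, 317.2, 286.9]
ee_rot: [-0.003, 0.781, 0.624, -0.002]
force: [-16.2, 10.1, -0.6]
grip_width: 0.267
```

```bash
python3 circ.py 507.5 352 556.1 314.5 5.65 0.2 20;python3 - <<'E'
import numpy as np
from scipy.optimize import least_squares
P=np.array([[497,409.7],[455.8,322.5],[553.8,317.2]])
print(least_squares(lambda c:np.hypot(*(P-c).T)-60,[507,351]))
E
```

```text
[[13.3, 3.0], [11.9, 1.3], [11.9, -1.1], [11.5, -3.4], [10.6, -5.7], [9.2, -7.6], [7.5, -9.3], [5.5, -10.6], [3.3, -11.5], [0.9, -11.9], [-1.4, -11.9], [-3.8, -11.4], [-6.0, -10.4], [-7.9, -9.0], [-9.5, -7.2], [-10.8, -5.2], [-11.6, -3.0], [-12.0, -0.6], [-11.8, 1.8], [-11.3, 4.1]]
cmd end 449.1545480586366 338.48083211770467 b 9.65
     message: `ftol` termination condition is satisfied.
     success: True
      status: 2
         fun: [-1.470e+00 -1.111e+00 -1.502e+00]
           x: [ 5.068e+02  3.520e+02]
        cost: 2.824946885880471
         jac: [[ 1.670e-01 -9.860e-01]
               [ 8.656e-01  5.008e-01]
               [-8.039e-01  5.947e-01]]
        grad: [-2.758e-07 -2.753e-07]
  optimality: 2.757593901160736e-07
 active_mask: [ 0.000e+00  0.000e+00]
        nfev: 5
        njev: 5
```

Call:
play_rows(
  motion=[
    [[13.3,3.0,0],[0,0,0]],
    [[11.9,1.3,0],[0,0,0]],
    [[11.9,-1.1,0],[0,0,0]],
    [[11.5,-3.4,0],[0,0,0]],
    [[10.6,-5.7,0],[0,0,0]],
    [[9.2,-7.6,0],[0,0,0]],
    [[7.5,-9.3,0],[0,0,0]],
    [[5.5,-10.6,0],[0,0,0]],
    [[3.3,-11.5,0],[0,0,0]],
    [[0.9,-11.9,0],[0,0,0]],
    [[-1.4,-11.9,0],[0,0,0]],
    [[-3.8,-11.4,0],[0,0,0]],
    [[-6.0,-10.4,0],[0,0,0]],
    [[-7.9,-9.0,0],[0,0,0]],
    [[-9.5,-7.2,0],[0,0,0]],
    [[-10.8,-5.2,0],[0,0,0]],
    [[-11.6,-3.0,0],[0,0,0]],
    [[-12.0,-0.6,0],[0,0,0]],
    [[-11.8,1.8,0],[0,0,0]],
    [[-11.3,4.1,0],[0,0,0]],
  ],
)

```text
time_s: 7.95
eef_pos: [449.1, 338.3, 287.1]
ee_rot: [0.0, 0.782, 0.624, 0.001]
force: [12.8, 4.6, -8.9]
grip_width: 0.271
```

```bash
python3 circ.py 506.8 352 449.15 338.5 9.65 0.2 20; python3 -c "
from h import *
print(ctrl.sense()['force'])"
```

```text
[[-10.3, 5.4], [-8.8, 8.2], [-7.0, 9.7], [-4.9, 10.9], [-2.6, 11.7], [-0.2, 12.0], [2.1, 11.8], [4.4, 11.1], [6.6, 10.0], [8.4, 8.5], [9.9, 6.7], [11.1, 4.6], [11.8, 2.3], [12.0, -0.1], [11.7, -2.5], [11.0, -4.8], [9.8, -6.9], [8.3, -8.7], [6.4, -10.1], [4.2, -11.2]]
cmd end 534.7493026548366 404.9675062342922 b 13.65
[12.78963575  4.62476964 -8.92527234]
```

Call:
play_rows(
  motion=[
    [[-10.3,5.4,0],[0,0,0]],
    [[-8.8,8.2,0],[0,0,0]],
    [[-7.0,9.7,0],[0,0,0]],
    [[-4.9,10.9,0],[0,0,0]],
    [[-2.6,11.7,0],[0,0,0]],
    [[-0.2,12.0,0],[0,0,0]],
    [[2.1,11.8,0],[0,0,0]],
    [[4.4,11.1,0],[0,0,0]],
    [[6.6,10.0,0],[0,0,0]],
    [[8.4,8.5,0],[0,0,0]],
    [[9.9,6.7,0],[0,0,0]],
    [[11.1,4.6,0],[0,0,0]],
    [[11.8,2.3,0],[0,0,0]],
    [[12.0,-0.1,0],[0,0,0]],
    [[11.7,-2.5,0],[0,0,0]],
    [[11.0,-4.8,0],[0,0,0]],
    [[9.8,-6.9,0],[0,0,0]],
    [[8.3,-8.7,0],[0,0,0]],
    [[0,0,0],[0,0,0]],
  ],
)

```text
time_s: 9.53
eef_pos: [553.1, 393.1, 287.2]
ee_rot: [-0.001, 0.781, 0.624, 0.003]
force: [12.1, 10.1, -5.1]
grip_width: 0.269
```

Call:
play_rows(
  motion=[
    [[0,0,0],[0,0,0]],
    [[0,0,0],[0,0,0]],
    [[0,0,0],[0,0,0]],
    [[0,0,0],[0,0,0]],
    [[0,0,0],[0,0,0]],
    [[0,0,-15],[0,0,0]],
    [[0,0,-15],[0,0,0]],
    [[0,0,-15],[0,0,0]],
    [[0,0,-15],[0,0,0]],
    [[0,0,-15],[0,0,0]],
    [[0,-30,0],[0,0,0]],
    [[0,-30,0],[0,0,0]],
    [[0,-30,0],[0,0,0]],
    [[0,-30,0],[0,0,0]],
    [[0,-30,0],[0,0,0]],
    [[0,-30,0],[0,0,0]],
    [[0,-30,0],[0,0,0]],
    [[0,0,0],[0,0,0]],
  ],
  fingers=85,
)

```text
time_s: 11.03
eef_pos: [344.2, 437.7, 363.8]
ee_rot: [-0.001, 0.781, 0.625, 0.001]
force: [0.1, 0.5, 0.6]
grip_width: 0.991
```

```bash
python3 - <<'E'
from h import *
s=cap('scene','s2.png');t=cap('top','t2.png')
A=cv2.resize(s[130:250,320:440],(400,400),interpolation=cv2.INTER_CUBIC);B=cv2.resize(t[170:305,110:300],(563,400),interpolation=cv2.INTER_CUBIC)[:,:400]
cv2.imwrite('pics/k2.png',cv2.cvtColor(np.hstack([A,B]),cv2.COLOR_RGB2BGR));x=ctrl.sense();print(x['eef_pos'],x['ee_rot'])
print('b',fit_frame('top',t,(238,295,242,305)));print('a',fit_frame('top',t,(150,234,210,295)))
E
```

```text
[347.81001529 436.77073148 362.96761053] [6.64625805e-05 7.81568677e-01 6.23818950e-01 5.61978057e-04]
b (((419.67266845703125, 106.20990753173828), (120.81197357177734, 160.66539001464844), 84.03802490234375), 1283)
a (((452.4806213378906, 308.21441650390625), (158.63951110839844, 120.70069885253906), 41.608238220214844), 967)
```

View pics/k2.png

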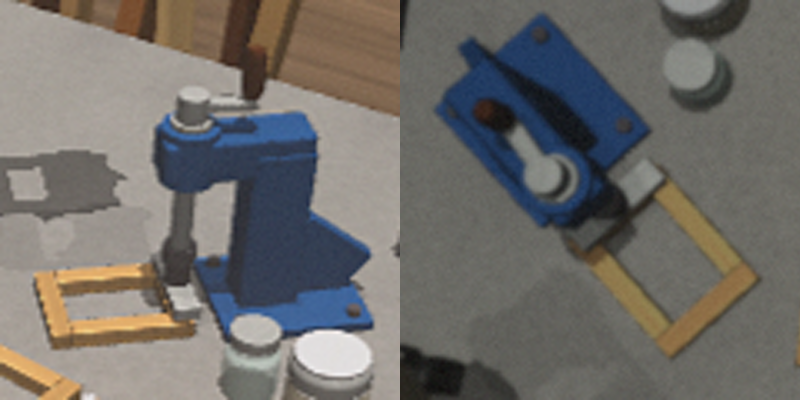

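Crank now stands at q ≈ 11.6, the pad is up and frame_a hasn't moved. frame_b comes next: I'll turn the tool and move over its -x rail.

Call:
play_rows(
  motion=[
    [[0,0,0],[0,0,6.93]],
    [[0,0,0],[0,0,6.93]],
    [[0,0,0],[0,0,6.93]],
    [[0,0,0],[0,0,6.93]],
    [[0,0,0],[0,0,6.93]],
    [[0,0,0],[0,0,6.93]],
    [[0,0,0],[0,0,6.93]],
    [[0,0,0],[0,0,6.93]],
    [[0,0,0],[0,0,6.93]],
    [[0,0,0],[0,0,6.93]],
    [[0,0,0],[0,0,6.93]],
    [[0,0,0],[0,0,6.93]],
  ],
  fingers=50,
  squeeze=20,
)

```text
time_s: 12.13
eef_pos: [349.7, 436.2, 361.9]
ee_rot: [0.0, 0.998, -0.056, -0.0]
force: [0.3, -0.0, 1.3]
grip_width: 0.587
```

Call:
play_rows(
  motion=[
    [[3.8,32.1,0],[0,0,0]],
    [[3.8,32.1,0],[0,0,0]],
    [[3.8,32.1,0],[0,0,0]],
    [[3.8,32.1,0],[0,0,0]],
    [[3.8,32.1,0],[0,0,0]],
    [[3.8,32.1,0],[0,0,0]],
    [[3.8,32.1,0],[0,0,0]],
    [[3.8,32.1,0],[0,0,0]],
    [[3.8,32.1,0],[0,0,0]],
    [[3.8,32.1,0],[0,0,0]],
    [[0,0,35],[0,0,0]],
    [[0,0,35],[0,0,0]],
    [[0,0,35],[0,0,0]],
    [[0,0,35],[0,0,0]],
    [[0,0,35],[0,0,0]],
    [[0,0,35],[0,0,0]],
    [[0,0,35],[0,0,0]],
    [[0,0,35],[0,0,0]],
    [[0,0,0],[0,0,0]],
    [[0,0,0],[0,0,0]],
  ],
)

```text
time_s: 13.8
eef_pos: [352.5, 112.9, 82.2]
ee_rot: [0.0, 0.999, -0.053, -0.002]
force: [0.3, -0.0, 0.8]
grip_width: 0.584
```

```bash
python3 - <<'E'
from h import *
x=ctrl.sense();q=x['ee_rot'];print(x['eef_pos'].round(1),2*np.degrees(np.arctan2(q[2],q[1])),q,x['grip_width'])
print('b',fit_frame('top',cap('top'),(225,305,235,305)))
E
```

```text
[352.5 112.9  82.2] -6.106371114382734 [ 1.11232195e-04  9.98579389e-01 -5.32628640e-02 -1.50324499e-03] 0.5835387878481033
b (((420.24591064453125, 106.07711791992188), (120.85981750488281, 159.770263671875), 84.14080047607422), 896)
```

Call:
play_rows(
  motion=[
    [[0,0,20],[0,0,0]],
    [[0,0,20],[0,0,0]],
    [[0,0,20],[0,0,0]],
    [[0,0,16],[0,0,0]],
    [[0,0,0],[0,0,0]],
    [[0,0,0],[0,0,0]],
  ],
)

```text
time_s: 14.35
eef_pos: [353.7, 113.3, 7.7]
ee_rot: [-0.0, 0.999, -0.053, 0.001]
force: [-0.8, 0.6, 0.8]
grip_width: 0.587
```

Call:
play_rows(
  motion=[
    [[0,0,0],[0,0,0]],
    [[0,0,0],[0,0,0]],
    [[0,0,0],[0,0,0]],
    [[0,0,0],[0,0,0]],
    [[0,0,0],[0,0,0]],
    [[0,0,0],[0,0,0]],
    [[0,0,0],[0,0,0]],
    [[0,0,0],[0,0,0]],
  ],
  fingers=15,
  squeeze=20,
)

```text
time_s: 15.02
eef_pos: [353.1, 113.4, 7.6]
ee_rot: [0.0, 0.999, -0.053, 0.001]
force: [-4.2, -0.1, 12.9]
grip_width: 0.275
```

Call:
play_rows(
  motion=[
    [[5,0,0],[0,0,0]],
    [[10,0,0],[0,0,0]],
    [[15,0,0],[0,0,0]],
    [[15,0,0],[0,0,0]],
    [[15,0,0],[0,0,0]],
    [[15,0,0],[0,0,0]],
    [[15,0,0],[0,0,0]],
    [[15,0,0],[0,0,0]],
    [[15,0,0],[0,0,0]],
    [[15,0,0],[0,0,0]],
    [[15,0,0],[0,0,0]],
    [[15,0,0],[0,0,0]],
    [[15,0,0],[0,0,0]],
    [[15,0,0],[0,0,0]],
    [[10,0,0],[0,0,0]],
    [[5,5,0],[0,0,0]],
    [[0,10,0],[0,0,0]],
    [[0,12,0],[0,0,0]],
    [[0,12,0],[0,0,0]],
    [[0,12,0],[0,0,0]],
  ],
)

```text
time_s: 16.68
eef_pos: [555.5, 39.5, 7.0]
ee_rot: [-0.0, 0.999, -0.053, 0.0]
force: [0.5, 4.9, 4.0]
grip_width: 0.277
```

Call:
play_rows(
  motion=[
    [[0,12,0],[0,0,0]],
    [[0,14,0],[0,0,0]],
    [[0,14,0],[0,0,0]],
    [[0,14,0],[0,0,0]],
    [[0,14,0],[0,0,0]],
    [[0,14,0],[0,0,0]],
    [[0,14,0],[0,0,0]],
    [[0,14,0],[0,0,0]],
    [[0,14,0],[0,0,0]],
    [[0,14,0],[0,0,0]],
    [[0,14,0],[0,0,0]],
    [[0,14,0],[0,0,0]],
    [[0,10,0],[0,0,0]],
    [[0,8,0],[0,0,0]],
    [[0,0,0],[0,0,-1.2]],
    [[0,0,0],[0,0,-1.1]],
    [[0,0,0],[0,0,0]],
    [[0,0,0],[0,0,0]],
  ],
)

```text
time_s: 18.18
eef_pos: [536.0, -144.3, 7.0]
ee_rot: [0.001, 0.999, -0.033, 0.0]
force: [-0.9, -2.1, 5.9]
grip_width: 0.272
```

```bash
cat > loc.py <<'E'
from h import *
import sys
x=ctrl.sense();q=x['ee_rot'];print(x['eef_pos'].round(1),'yaw',2*np.degrees(np.arctan2(q[2],q[1])),x['force'].round(1),x['grip_width'])
cap('top',sys.argv[1]);cap('scene','s'+sys.argv[1])
E
python3 loc.py t3.png
```

```text
[ 536.  -144.3    7. ] yaw -3.7560941898988953 [-0.9 -2.1  5.9] 0.27216987486898336
```

View pics/t3.png

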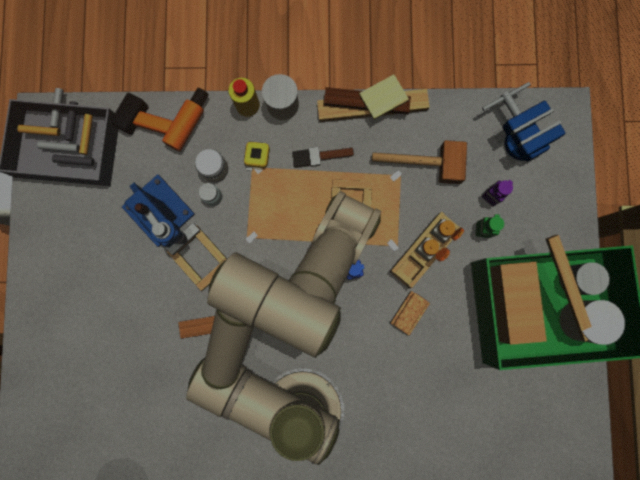

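frame_b sits on the right part of the paper at (350,200), and the rest of the bench is undisturbed. I'll release it and go to frame_a's outer rail.

Call:
play_rows(
  motion=[
    [[0,0,0],[0,0,0]],
    [[0,0,0],[0,0,0]],
    [[0,0,0],[0,0,0]],
    [[0,0,0],[0,0,0]],
    [[0,0,-20],[0,0,0]],
    [[0,0,-30],[0,0,0]],
    [[0,0,-30],[0,0,0]],
    [[0,0,-40],[0,0,0]],
    [[0,0,-40],[0,0,0]],
    [[0,0,0],[0,0,0]],
  ],
  fingers=50,
)

```text
time_s: 19.12
eef_pos: [539.1, -143.6, 173.9]
ee_rot: [0.003, 0.999, -0.032, 0.006]
force: [0.9, 0.7, 0.8]
grip_width: 0.587
```

Call:
play_rows(
  motion=[
    [[-11.5,-28.4,0],[0,0,0]],
    [[-11.5,-28.4,0],[0,0,0]],
    [[-11.5,-28.4,0],[0,0,0]],
    [[-11.5,-28.4,0],[0,0,0]],
    [[-11.5,-28.4,0],[0,0,0]],
    [[-11.5,-28.4,0],[0,0,0]],
    [[-11.5,-28.4,0],[0,0,0]],
    [[-11.5,-28.4,0],[0,0,0]],
    [[-11.5,-28.4,0],[0,0,0]],
    [[-11.5,-28.4,0],[0,0,0]],
    [[-11.5,-28.4,0],[0,0,0]],
    [[-11.5,-28.4,0],[0,0,0]],
    [[-11.5,-28.4,0],[0,0,0]],
    [[-11.5,-28.4,0],[0,0,0]],
    [[0,0,0],[0,0,-6.49]],
    [[0,0,0],[0,0,-6.49]],
    [[0,0,0],[0,0,-6.49]],
    [[0,0,0],[0,0,-6.49]],
    [[0,0,0],[0,0,-6.49]],
    [[0,0,0],[0,0,-6.49]],
  ],
)

```text
time_s: 20.78
eef_pos: [401.7, 264.8, 166.0]
ee_rot: [0.0, 0.952, 0.305, -0.0]
force: [-0.6, -0.4, 0.1]
grip_width: 0.587
```

Call:
play_rows(
  motion=[
    [[0,0,0],[0,0,-6.49]],
    [[0,0,25],[0,0,0]],
    [[0,0,30],[0,0,0]],
    [[0,0,30],[0,0,0]],
    [[0,0,15],[0,0,0]],
    [[0,0,0],[0,0,0]],
    [[0,0,0],[0,0,0]],
  ],
)

```text
time_s: 21.37
eef_pos: [401.7, 264.8, 66.2]
ee_rot: [0.0, 0.935, 0.356, -0.001]
force: [-0.5, -0.3, 0.9]
grip_width: 0.585
```

```bash
python3 loc.py t4.png; python3 - <<'E'
from h import *
t=cv2.cvtColor(cv2.imread('pics/t4.png'),cv2.COLOR_BGR2RGB)
print('a',fit_frame('top',t,(150,234,210,295)))
P=np.array(proj('top',(605,-147,20)));print(P)
# frame b outline on paper: show crop
s=cv2.imread('pics/st4.png');T=cv2.imread('pics/t4.png')
A=cv2.resize(T[160:255,240:410],(800,447),interpolation=cv2.INTER_CUBIC)
cv2.imwrite('pics/p4.png',A)
E
```

```text
[401.7 264.8  66.2] yaw 41.693770282942765 [-0.5 -0.3  0.9] 0.5851086198370924
a (((473.7055969238281, 270.9108581542969), (141.87954711914062, 44.48044967651367), 37.178993225097656), 397)
[350.01381747 206.1990628 ]
```

View pics/p4.png

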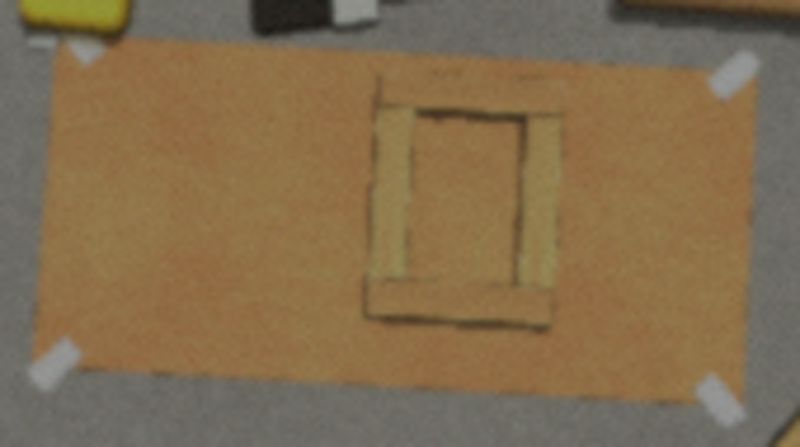

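frame_b is square to the sheet and wholly on it, centred about 46 mm to the -y side of the sheet's middle. It slipped about 30 mm along the rail in the grip, but there is still 215 mm free to its left. For frame_a I'll squeeze harder and keep the fingertips a little higher.

Call:
play_rows(
  motion=[
    [[0,0,20],[0,0,0]],
    [[0,0,20],[0,0,0]],
    [[0,0,16],[0,0,0]],
    [[0,0,0],[0,0,0]],
    [[0,0,0],[0,0,0]],
  ],
)

```text
time_s: 21.88
eef_pos: [402.2, 265.0, 11.2]
ee_rot: [0.0, 0.935, 0.356, 0.0]
force: [0.2, 0.5, 0.2]
grip_width: 0.587
```

Call:
play_rows(
  motion=[
    [[0,0,0],[0,0,0]],
    [[0,0,0],[0,0,0]],
    [[0,0,0],[0,0,0]],
    [[0,0,0],[0,0,0]],
    [[0,0,0],[0,0,0]],
    [[0,0,0],[0,0,0]],
    [[0,0,0],[0,0,0]],
    [[0,0,0],[0,0,0]],
  ],
  fingers=15,
  squeeze=40,
)

```text
time_s: 22.55
eef_pos: [402.6, 265.2, 11.8]
ee_rot: [0.0, 0.934, 0.356, 0.001]
force: [-1.5, 0.3, 7.4]
grip_width: 0.265
```

Call:
play_rows(
  motion=[
    [[-4,0,0],[0,0,0]],
    [[-7,0,0],[0,0,0]],
    [[-8,0,0],[0,0,0]],
    [[-8,0,0],[0,0,0]],
    [[-8,0,0],[0,0,0]],
    [[-8,0,0],[0,0,0]],
    [[-7,0,0],[0,0,0]],
    [[0,0,0],[0,0,0]],
  ],
)

```text
time_s: 23.22
eef_pos: [365.5, 231.5, 11.8]
ee_rot: [0.0, 0.935, 0.356, 0.002]
force: [1.0, -1.0, 11.5]
grip_width: 0.267
```

Call:
play_rows(
  motion=[
    [[-4,5,0],[0,0,0]],
    [[-7,8,0],[0,0,0]],
    [[-7,8,0],[0,0,0]],
    [[-7,8,0],[0,0,0]],
    [[-7,8,0],[0,0,0]],
    [[-7,8,0],[0,0,0]],
    [[-7,8,0],[0,0,0]],
    [[-7,8,0],[0,0,0]],
    [[-7,8,0],[0,0,0]],
    [[-7,8,0],[0,0,0]],
    [[-7,8,0],[0,0,0]],
    [[-7,8,0],[0,0,0]],
    [[-5,4,0],[0,0,0]],
    [[0,0,0],[0,0,0]],
  ],
)

```text
time_s: 24.38
eef_pos: [366.5, 101.3, 11.8]
ee_rot: [0.001, 0.935, 0.355, 0.003]
force: [1.8, -3.0, 14.3]
grip_width: 0.263
```

Call:
play_rows(
  motion=[
    [[0,0,0],[0,0,3]],
    [[0,0,0],[0,0,4]],
    [[0,0,0],[0,0,4]],
    [[0,0,0],[0,0,4]],
    [[0,0,0],[0,0,4]],
    [[0,0,0],[0,0,4]],
    [[0,0,0],[0,0,4]],
    [[0,0,0],[0,0,4]],
    [[0,0,0],[0,0,4]],
    [[0,0,0],[0,0,4]],
    [[0,0,0],[0,0,4]],
    [[0,0,0],[0,0,2.4]],
    [[0,0,0],[0,0,0]],
    [[0,0,0],[0,0,0]],
  ],
)

```text
time_s: 25.55
eef_pos: [366.0, 102.0, 11.7]
ee_rot: [-0.0, 0.999, -0.032, 0.002]
force: [-0.3, 2.8, 17.2]
grip_width: 0.266
```

```bash
python3 loc.py t5.png; python3 - <<'E'
from h import *
t=cv2.imread('pics/t5.png');s=cv2.imread('pics/st5.png')
print('proj',proj('top',(433,97,20)))
A=cv2.resize(t[150:310,180:420],(600,400),interpolation=cv2.INTER_CUBIC)
B=cv2.resize(s[190:350,230:430],(500,400),interpolation=cv2.INTER_CUBIC)
cv2.imwrite('pics/p5.png',cv2.resize(np.vstack([A,cv2.resize(B,(600,480))]),(545,800)) if 0 else cv2.resize(np.hstack([A,B]),(800,291)))
E
```

```text
[366.  102.   11.7] yaw -3.6979111211993843 [-0.3  2.8 17.2] 0.2661460012498273
proj [269.11282123 263.6398519 ]
```

View pics/p5.png

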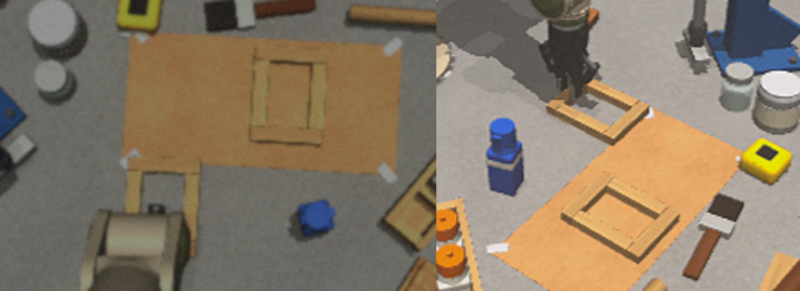

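Call:
play_rows(
  motion=[
    [[5,1,0],[0,0,0]],
    [[9,2.4,0],[0,0,0]],
    [[10,2.6,0],[0,0,0]],
    [[10,2.6,0],[0,0,0]],
    [[10,2.6,0],[0,0,0]],
    [[10,2.6,0],[0,0,0]],
    [[10,2.6,0],[0,0,0]],
    [[10,2.6,0],[0,0,0]],
    [[10,2.6,0],[0,0,0]],
    [[10,2.6,0],[0,0,0]],
    [[10,2.6,0],[0,0,0]],
    [[10,2.6,0],[0,0,0]],
    [[10,2.6,0],[0,0,0]],
    [[10,2.6,0],[0,0,0]],
    [[10,2.6,0],[0,0,0]],
    [[10,2.6,0],[0,0,0]],
    [[10,2.6,0],[0,0,0]],
    [[10,2.6,0],[0,0,0]],
    [[8,2.6,0],[0,0,0]],
    [[4,1,0],[0,0,0]],
  ],
)

```text
time_s: 27.32
eef_pos: [546.7, 41.3, 10.8]
ee_rot: [-0.0, 0.999, -0.032, -0.001]
force: [-10.0, 2.5, 13.3]
grip_width: 0.27
```

Call:
play_rows(
  motion=[
    [[0,0,0],[0,0,0]],
    [[0,0,0],[0,0,0]],
    [[0,0,0],[0,0,0]],
    [[0,0,0],[0,0,0]],
    [[0,0,-20],[0,0,0]],
    [[0,0,-30],[0,0,0]],
    [[0,0,-35],[0,0,0]],
    [[0,0,-35],[0,0,0]],
    [[0,0,-35],[0,0,0]],
    [[0,0,-35],[0,0,0]],
    [[-30,0,0],[0,0,0]],
    [[-30,0,0],[0,0,0]],
    [[-30,0,0],[0,0,0]],
    [[-30,0,0],[0,0,0]],
    [[-30,0,0],[0,0,0]],
    [[0,0,0],[0,0,0]],
  ],
  fingers=50,
)

```text
time_s: 28.65
eef_pos: [393.3, 52.0, 200.0]
ee_rot: [-0.0, 0.999, -0.032, -0.001]
force: [0.3, -1.7, 0.9]
grip_width: 0.59
```

```bash
python3 loc.py t6.png; python3 - <<'E'
from h import *
t=cv2.imread('pics/t6.png')
im=cv2.cvtColor(t,cv2.COLOR_BGR2RGB)
A=cv2.resize(t[160:255,240:410],(800,447),interpolation=cv2.INTER_CUBIC)
cv2.imwrite('pics/p6.png',A)
E
```

```text
[393.3  52.  200. ] yaw -3.6669185118508607 [ 0.3 -1.7  0.9] 0.5897912617575459
```

View pics/p6.png

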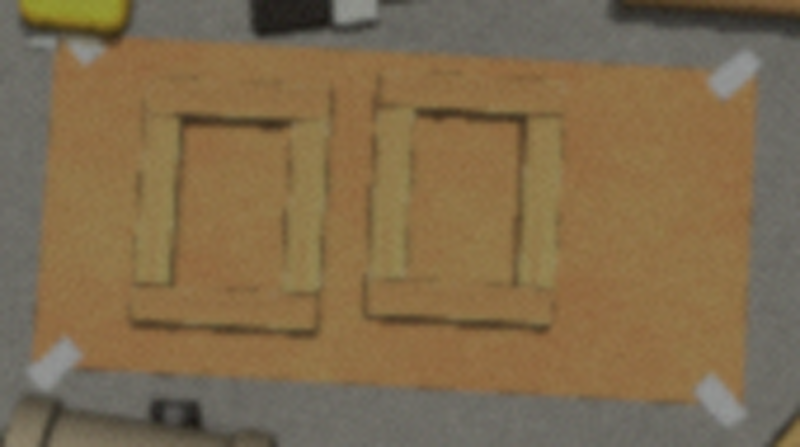

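Both frames are wholly on the sheet: outer edges run from (133,78) to (562,333), with the paper spanning (35,40) to (757,405). Both are parallel to it within about 0.2°. Next the caps: fingers shut, tool x along the rack, approaching bottle_2 from its -y side.

Call:
play_rows(
  motion=[
    [[0,0,-15],[0,0,0]],
    [[0,0,-15],[0,0,0]],
    [[0,0,0],[0,0,6.3]],
    [[0,0,0],[0,0,6.3]],
    [[0,0,0],[0,0,6.3]],
    [[0,0,0],[0,0,6.3]],
    [[0,0,0],[0,0,6.3]],
    [[0,0,0],[0,0,6.3]],
  ],
  fingers=0,
)

```text
time_s: 29.42
eef_pos: [398.5, 51.0, 230.3]
ee_rot: [-0.0, 0.934, -0.357, 0.0]
force: [0.8, -0.2, -0.2]
grip_width: 0.0
```

Call:
play_rows(
  motion=[
    [[22.3,23.3,0],[0,0,0]],
    [[22.3,23.3,0],[0,0,0]],
    [[22.3,23.3,0],[0,0,0]],
    [[22.3,23.3,0],[0,0,0]],
    [[22.3,23.3,0],[0,0,0]],
    [[22.3,23.3,0],[0,0,0]],
    [[22.3,23.3,0],[0,0,0]],
    [[22.3,23.3,0],[0,0,0]],
    [[22.3,23.3,0],[0,0,0]],
    [[22.3,23.3,0],[0,0,0]],
    [[22.3,23.3,0],[0,0,0]],
    [[22.3,23.3,0],[0,0,0]],
    [[22.3,23.3,0],[0,0,0]],
    [[22.3,23.3,0],[0,0,0]],
    [[22.3,23.3,0],[0,0,0]],
    [[0,0,0],[0,0,0]],
    [[0,0,0],[0,0,0]],
  ],
)

```text
time_s: 30.83
eef_pos: [416.4, -433.8, 228.9]
ee_rot: [-0.0, 0.935, -0.355, -0.0]
force: [0.6, 0.8, -0.4]
grip_width: 0.002
```

```bash
python3 loc.py t7.png
```

```text
[ 416.4 -433.8  228.9] yaw -41.609347679458956 [ 0.6  0.8 -0.4] 0.002044648898593806
```

Call:
play_rows(
  motion=[
    [[-5.6,0,0],[0,0,0]],
    [[0,0,25],[0,0,0]],
    [[0,0,25],[0,0,0]],
    [[0,0,24],[0,0,0]],
    [[0,-10,0],[0,0,0]],
    [[0,-10,0],[0,0,0]],
    [[0,-10,0],[0,0,0]],
    [[0,-10,0],[0,0,0]],
    [[0,-10,0],[0,0,0]],
    [[0,-10,0],[0,0,0]],
    [[0,-10,0],[0,0,0]],
    [[0,-10,0],[0,0,0]],
    [[0,-10,0],[0,0,0]],
    [[0,0,0],[0,0,0]],
  ],
)

```text
time_s: 32.1
eef_pos: [473.1, -359.5, 156.2]
ee_rot: [-0.0, 0.935, -0.354, -0.0]
force: [0.1, -0.4, -0.4]
grip_width: -0.004
```

Call:
play_rows(
  motion=[
    [[0,0,3],[0,0,0]],
    [[0,0,2],[0,0,0]],
    [[0,0,2],[0,0,0]],
    [[0,0,1],[0,0,0]],
    [[0,0,0],[0,0,0]],
  ],
)

```text
time_s: 32.52
eef_pos: [472.1, -361.8, 149.9]
ee_rot: [0.0, 0.935, -0.355, 0.001]
force: [-0.9, 3.2, 11.0]
grip_width: -0.003
```

Call:
play_rows(
  motion=[
    [[0,0,1.5],[0,0,0]],
    [[0,0,1],[0,0,0]],
    [[0,0,0],[0,0,0]],
    [[0,0,-20],[0,0,0]],
    [[0,0,-30],[0,0,0]],
    [[0,0,-30],[0,0,0]],
    [[23,30,0],[0,0,0]],
    [[23,30,0],[0,0,0]],
    [[24,31,0],[0,0,0]],
    [[0,0,0],[0,0,0]],
    [[0,0,0],[0,0,0]],
  ],
)

```text
time_s: 33.43
eef_pos: [462.7, -477.5, 224.1]
ee_rot: [-0.001, 0.935, -0.356, -0.001]
force: [0.8, 0.1, 0.6]
grip_width: 0.001
```

```bash
python3 loc.py t8.png; python3 - <<'E'
from h import *
x=ctrl.sense()['eef_pos'];c,s=np.cos(np.radians(-41.6)),np.sin(np.radians(-41.6));dx,dy=x[0]-520.3,x[1]+413.5
print('rel bottle3',c*dx+s*dy,s*dx-c*dy)
t=cv2.imread('pics/t8.png');s=cv2.imread('pics/st8.png')
A=cv2.resize(t[200:300,370:520],(600,400),interpolation=cv2.INTER_CUBIC)
B=cv2.resize(s[270:400,170:290],(369,400),interpolation=cv2.INTER_CUBIC)
cv2.imwrite('pics/p8.png',cv2.resize(np.hstack([A,B]),(800,330)))
E
```

```text
[ 462.7 -477.5  224.1] yaw -41.68629365043558 [0.8 0.1 0.6] 0.0011934204471366187
rel bottle3 -1.1970019527461346 83.8047552175669
```

View pics/p8.png

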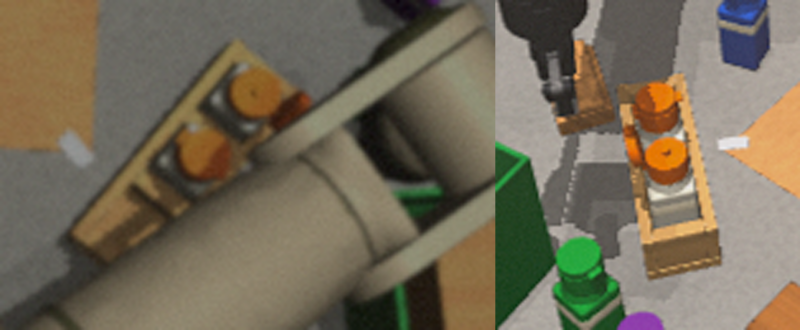

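Bottle_2's cap is shut (scene crop (655,105)). Bottle_3's cap still stands open behind (632,145). Same motion on bottle_3.

Call:
play_rows(
  motion=[
    [[1.2,0,0],[0,0,0]],
    [[0,0,23],[0,0,0]],
    [[0,0,23],[0,0,0]],
    [[0,0,22],[0,0,0]],
    [[0,-10,0],[0,0,0]],
    [[0,-10,0],[0,0,0]],
    [[0,-10,0],[0,0,0]],
    [[0,-10,0],[0,0,0]],
    [[0,-10,0],[0,0,0]],
    [[0,-10,0],[0,0,0]],
    [[0,-10,0],[0,0,0]],
    [[0,-10,0],[0,0,0]],
    [[0,-10,0],[0,0,0]],
    [[0,0,0],[0,0,0]],
  ],
)

```text
time_s: 34.7
eef_pos: [525.9, -407.2, 157.7]
ee_rot: [-0.0, 0.935, -0.354, -0.0]
force: [0.3, 0.1, 0.5]
grip_width: -0.001
```

Call:
play_rows(
  motion=[
    [[0,0,3],[0,0,0]],
    [[0,0,2],[0,0,0]],
    [[0,0,2],[0,0,0]],
    [[0,0,2],[0,0,0]],
    [[0,0,1],[0,0,0]],
    [[0,0,0],[0,0,0]],
  ],
)

```text
time_s: 35.2
eef_pos: [524.7, -409.9, 150.0]
ee_rot: [0.001, 0.935, -0.355, 0.002]
force: [-1.7, 3.0, 13.2]
grip_width: -0.005
```

Call:
play_rows(
  motion=[
    [[0,0,1.5],[0,0,0]],
    [[0,0,1],[0,0,0]],
    [[0,0,0],[0,0,0]],
    [[0,0,-20],[0,0,0]],
    [[0,0,-30],[0,0,0]],
    [[0,0,-35],[0,0,0]],
    [[0,0,-35],[0,0,0]],
    [[0,0,-35],[0,0,0]],
    [[-24,-17.5,0],[0,0,0]],
    [[-24,-17.5,0],[0,0,0]],
    [[-24,-17.5,0],[0,0,0]],
    [[-24,-17.5,0],[0,0,0]],
    [[-24,-17.5,0],[0,0,0]],
    [[-24,-17.5,0],[0,0,0]],
    [[-24,-17.5,0],[0,0,0]],
    [[-24,-17.5,0],[0,0,0]],
    [[-24,-17.5,0],[0,0,0]],
    [[-24,-17.5,0],[0,0,0]],
    [[-24,-17.5,0],[0,0,0]],
    [[-24,-17.5,0],[0,0,0]],
  ],
)

```text
time_s: 36.87
eef_pos: [447.3, -60.0, 300.2]
ee_rot: [0.0, 0.935, -0.355, -0.0]
force: [-0.2, 1.0, -1.0]
grip_width: -0.001
```

Call:
play_rows(
  motion=[
    [[-24,-17.5,0],[0,0,0]],
    [[-24,-17.5,0],[0,0,0]],
    [[-24,-17.5,0],[0,0,0]],
    [[-24,-17.5,0],[0,0,0]],
    [[-24,-17.5,0],[0,0,0]],
    [[-24,-17.5,0],[0,0,0]],
    [[-24,-17.5,0],[0,0,0]],
    [[-24,-17.5,0],[0,0,0]],
    [[-24,-17.5,0],[0,0,0]],
    [[-24,-17.5,0],[0,0,0]],
    [[-24,-17.5,0],[0,0,0]],
    [[-24,-17.5,0],[0,0,0]],
    [[-24,-17.5,0],[0,0,0]],
    [[-24,-17.5,0],[0,0,0]],
    [[0,0,0],[0,0,0]],
    [[0,0,0],[0,0,0]],
  ],
)

```text
time_s: 38.2
eef_pos: [358.5, 345.7, 299.8]
ee_rot: [0.0, 0.935, -0.354, -0.0]
force: [0.3, -0.1, -1.1]
grip_width: 0.003
```

```bash
python3 loc.py t9.png; python3 - <<'E'
from h import *
t=cv2.imread('pics/t9.png');s=cv2.imread('pics/st9.png')
A=cv2.resize(t[150:310,150:510],(800,356),interpolation=cv2.INTER_CUBIC)
B=cv2.resize(s[290:370,180:280],(300,240),interpolation=cv2.INTER_CUBIC)
C=cv2.resize(s[180:340,240:480],(360,240),interpolation=cv2.INTER_CUBIC)
cv2.imwrite('pics/p9.png',np.vstack([A,np.hstack([B,C,np.zeros((240,140,3),np.uint8)])]))
E
```

```text
[358.5 345.7 299.8] yaw -41.41064453290505 [ 0.3 -0.1 -1.1] 0.0025992793253167778
```

View pics/p9.png

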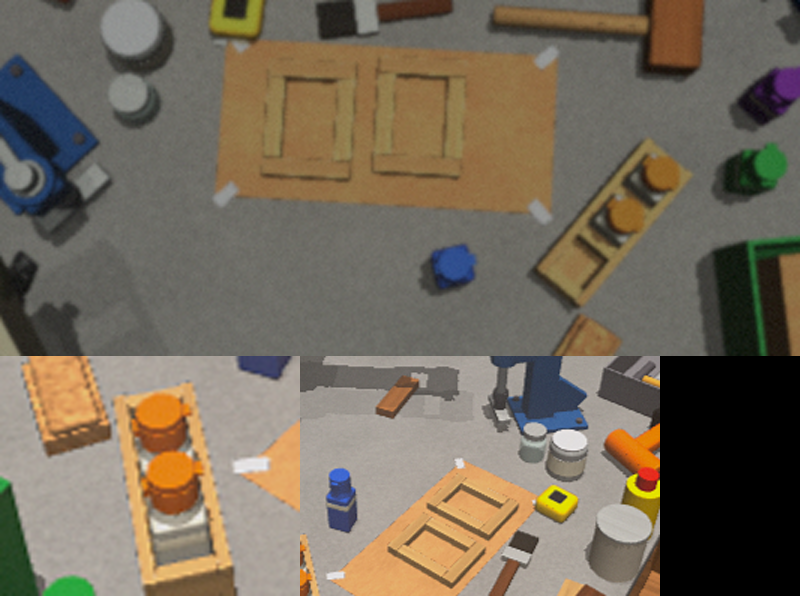

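Both caps look flat and shut, both frames are square on the sheet, and the bystanders are in place. Handing in.

```bash
python3 -c "
from rig import ctrl
print(ctrl.finish_job())"
```

```text
the job is handed in; nothing more can be done
None
```

The job is handed in. It took about 38 s of the 210 s allowed, and the last pictures showed everything as asked.

- **Press:** I wound it open to about 11.6 rad. The turning force dropped off and the pad stood clear. The clamped frame did not move until then.
- **Frames:** frame_a and the one loose frame, which I took as frame_b, were slid flat onto the brown paper. They lie side by side, wholly on the sheet and lengthwise square to it within about 0.2°, judged from the picture edges.
- **Bottles:** Only two orange-capped bottles were in the rack (cells 2 and 3), and both caps are pressed shut. Each press stopped at 150 mm, which is the shut height, and the final picture shows them flat. The blue, green and purple look-alikes and the other bench things were not touched.

Two things did not go exactly as planned:

- **Crank force:** The wrist force briefly read about 70 N early in the winding, because my first estimate of the screw position was a few millimetres off. I corrected it, and it stayed under the 120 N limit.
- **frame_b position:** It ended about 30 mm along the paper from where I aimed, either from slipping in the grip or being knocked. It was still square and on the sheet, so I placed frame_a to suit.

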